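# Fetch the articulator from behind the stock under the gallery shelf

### The arm

A 7-joint arm with a two-finger parallel gripper is mounted at the origin on the work surface. World frame = base frame: x ahead of the robot, y to its left, z up, the work surface at z = 0. Lengths are in m, angles in rad, forces in N, time in s.
With the tool pointing down it reaches from about 0.425 to 0.925 m from the base axis. Payload 6.8 kg.
Tool frame: the origin (TCP) lies on the centre line of the jaws, within the pads' length; the fingertips stand ctrl.tips_ahead ahead of it and the grasp point (between the pads) lies 3 mm ahead of it (ctrl.tips_ahead is the distance from the TCP to the fingertips, in m); z points along the fingers, y is the line along which they close (so a half turn about z gives the same grasp; the last joint's range is limited). The gripper opens to 88 mm and grips with 3 to 60 N. Pads are 20 mm wide; open, the fingers measure 115 mm over their backs; the gripper's body (75 mm by 178 mm) begins 61 mm behind the grasp point.
Start: joints at [-1.245, 0.477, 0.022, 1.555, -0.011, 1.109, -0.083], TCP at [0.284, 0.612, 0.245] pointing down, gripper open.
Joint ranges: [-2.96, 2.96], [-0.34, 2.1], [-1.41, 1.46], [0.24, 2.44], [-1.37, 4.51], [0.17, 1.92], [-2.96, 2.96]. Speed limits (rad/s): [2.39, 2.39, 3.14, 3.14, 3.14, 3.14, 3.14].

### API

Orientations are given as a rotation vector (axis times angle).
In Python, from plant import ctrl gives the robot as it stands. The module is installed in compiled form; this text tells all that it offers.
- The arm moves only by the tool carry_out, never from a script. Its argument "rows" is a list of rows, each an object with "delta_pos": the shift along the world's x, y, z in mm, a list of three; "rot": the turn, a rotation vector about the world's x, y, z in degrees, a list of three; "gripper": the closure in counts, from 0 (fully open) to 255 (shut). A call has 1 to 20 rows; each row shifts and turns the commanded pose from where the row before left it; what a row does not reach is not made up. A row lasts 1/8 s, in which the tool goes at most 62.5 mm and 10.7 degrees, less where a joint would pass 70% of its speed; a pose out of reach is approached as far as the arm can. A call is refused whole if a number of a shift passes 62.5 or a number of a turn 10.7, either way. A call with a gripper value outside its range is refused whole. The fingers move at their own pace and stop on an object; "grip_force" is the grip in N (left out, the last holds). Time passes only in rows, so rows that do not move let the fingers close. It gives the time, the measured TCP pose, the force and the opening at its end, in the units of the state.
- ctrl.read_state(): the state, without advancing time (a new reading comes with each control period).
- ctrl.capture(name): name is "side" or "top"; returns a dict with "image" (400x640x3 uint8, red, green, blue), "fx", "fy", "cx", "cy" (pixels), "R" (3x3) and "t" (3): a world point X has camera coordinates R X + t. Camera axes: x right, y down, z forward; pixel columns grow to the right and rows downward; lengths in m; the calibration is good to about 2 mm. A picture is of the moment at which its call begins. There is no depth.
- ctrl.close_job(): hands the job in, once; it reports no verdict.
Trained networks look in the newest picture that a camera, given by its name, has taken for a name from the list of things; names that differ only in an ending like _2 or _b are one class to them, and where a whole thing is asked for, a point or a joint stands for the part that bears it (a point fixed in the world has none). Each returns a list of dicts, best first, with "confidence" (0 to 1); they miss things now and then, are a little off and sometimes report something else, mostly with a low value. They report only what shows in the picture. A call takes as long as a camera call.
- ctrl.outline_of(camera, query): "pixels" (400x640 bool, what is visible of it) and "bbox" ([left, top, right, bottom] in pixels, round what is visible of it).
The state is a dict: "time_s": time; "joint_pos": joint angles; "dq": joint speeds; "tau": joint torques, N m; "tcp_pos": TCP position; "orientation": TCP orientation; "force": force on the tool from outside, world axes, zero at the start; "torque": the same for the moment, N m; "finger_gap": finger opening in m.
Only numpy, scipy, OpenCV 4.12 (cv2) and the standard library are available. Lean on these libraries where they do the work, as an engineer would, in place of code of your own. Each camera call takes 0.05 s, during which the arm holds its last target. There are 200 camera calls.

### The job

The dental articulator with the plaster case is standing under the low shelf, behind the front row of stock. Take the one item standing straight in front of it out of the way, bring the articulator out, keeping it upright, and set it down gently in the middle of the dark rubber work mat; then put the item you moved back where it stood. Leave all the other stock standing where it is and do not bump the shelf.

Things in the scene. Friction and masses are not known exactly. Their poses are not given: they have to be found in the camera images.
- shelf: Fixed white gallery shelf on the bench, open at front and back. Origin: on the bench straight below the middle of the board's front edge; x points in under the board, y along the edge, z up. Board 440 wide (y), x -6 to 130 mm, underside 240 above the bench, 18 thick; small things on it reach up to 300. End panels: inner faces at y = +-204, x from 10 to 130 mm.
- articulator: The item to fetch: steel dental articulator (hinged jaw frame, rigid here) with brick-coloured casts on white plaster, about 0.5 kg, 120 deep (x), 105 wide (y), 124 high. Origin: centre of its underside, z up, -x its front; yaw within 0.1 rad of the shelf's. Its front 20 mm or so stand clear of the shelf board, the rest is under it. Centre of mass within 15 mm of the z axis.
- bow (a point): Grip of the articulator: middle of its upper bow, a straight steel bar along the articulator's x: 16 wide (y), 14 high, centre 113 above the underside; x from -56 to 44 mm from the origin (this point is at x = -6). Under it are a 14 mm thick screw boss, then at 84 mm height a 46 mm round plate. A 12 mm pin head at x = -49 rises to 124 mm; a crossbar 105 wide, 122 high lies at x = 41 to 59.
- mat: Fixed square work mat, dark rubber, 180 x 180 x 4 mm, lying on the bench on the robot's left or right. Origin: centre of its underside, on the bench; its top is at z = 4 mm.
- tile: Fixed square white ceramic bench tile, 150 x 150 x 8 mm, empty, lying on the bench on the side opposite the mat. Origin: centre of its underside; top at z = 8 mm. A free place to put something down for a while.
- bottle: Front-row stock, one of three (any order) at about x = -93 mm and y = -125, 0 or 125 mm of the shelf, each straight in front of a back-row item: upright white plastic bottle, about 0.35 kg. Origin: centre of the underside, z up. Body 64 mm diameter up to z = 115, shoulder narrowing to z = 142, then a grey screw cap of 32 mm diameter from z = 146 to the top at 178.
- carton: Front-row stock, one of three (any order) at about x = -93 mm and y = -125, 0 or 125 mm of the shelf, each straight in front of a back-row item: upright closed cardboard carton, about 0.6 kg, 86 deep (x) by 60 wide (y) by 158 high. Origin: centre of the underside, z up; its yaw is within 0.12 rad of the shelf's.
- canister: Front-row stock, one of three (any order) at about x = -93 mm and y = -125, 0 or 125 mm of the shelf, each straight in front of a back-row item: upright white plastic canister, about 0.45 kg. Origin: centre of the underside, z up. Body 68 mm diameter to z = 124, lid 62 mm diameter from z = 134 to the top at 156.
- flask: Back-row stock, beside the articulator (these three in any order, at about x = 33 mm and y = -125, 0 or 125 mm of the shelf); leave alone: closed brass denture flask, 70 deep by 92 wide by 69 high, 0.9 kg. Origin: centre of the underside.
- tub: Back-row stock, beside the articulator (these three in any order, at about x = 33 mm and y = -125, 0 or 125 mm of the shelf); leave alone: white plastic tub with a lid, 92 mm diameter at the lid, 94 high, 0.5 kg. Origin: centre of the underside.

How it is judged:
On the way, in this order (a step that is already met when the one before it is completed fails the run):
1. the item in front of the articulator is taken out of the way (distance of any of bottle, carton, canister from where it was at the start of the episode above 0.08 m), for 0.2 s.
2. the articulator stands released in the middle of the mat (horizontal distance between articulator and mat below 0.035 m and height (world z) of articulator below 0.01 m and angle between articulator's own z axis and vertical below 0.12 rad and contact force between the fingers and articulator below 0.1 N), for 0.3 s.
At the end, for the whole second after the job is handed in: The articulator stands upright and still on the mat, its centre within 35 mm of the mat's centre, released; bottle, carton and canister stand upright and still within 35 mm of where they started, flask and tub upright within 30 mm of where they started (all of step 2 and linear speed of each of articulator, bottle, carton, canister below 0.02 m/s and distance of each of bottle, carton, canister from where it was at the start of the episode below 0.035 m and angle between each of bottle, carton, canister, flask, tub's own z axis and vertical below 0.12 rad and distance of each of flask, tub from where it was at the start of the episode below 0.03 m); the robot touches nothing.
It fails at once if the articulator is tipped by more than about 35 degrees (angle between articulator's own z axis and vertical above 0.6 rad).
It fails at once if the articulator is dropped on the mat (from more than about 15 mm) or banged down on it (horizontal distance between articulator and mat below 0.1 m and height (world z) of articulator below 0.02 m and linear speed of articulator above 0.45 m/s).
It fails at once if any of the other stock is knocked over (tipped by more than about 35 degrees) (angle between any of bottle, carton, canister, flask, tub's own z axis and vertical above 0.6 rad).
It fails at once if the robot, or the articulator it carries, bumps the shelf with more than 15 N (contact force between any of the arm, the fingers, articulator and shelf above 15 N).
It also fails if it takes over 72 s, if anything falls off the work surface, if the arm or the gripper's body presses on something with over 40 N, if the wrist force passes 120 N, or if a joint passes its speed limit or range.

## Working session

There is one attempt and no reset: what is moved stays moved. The work goes in short steps, Python scripts to look and compute and a tool call to move; the robot and the scene stay as the last step left them, time stands still between calls to the robot, and variables do not carry over. Pictures are saved under pics/ and viewed, on a budget of 10 in all, crops included, one or two more only if the job needs it, and the job is handed in when it is done.

Besides the shell and the picture viewer there is one more tool, called after "Call:" by a JSON object that holds its "op" and its "data". carry_out: Moves the arm, as the interface text tells. Its arguments: {"type":"object","properties":{"rows":{"type":"array"},"grip_force":{"type":"number"}},"required":["rows"]}

```bash
mkdir -p pics; python3 - <<'E'
from plant import ctrl
import cv2,numpy as np
s=ctrl.read_state();print(s['time_s'],s['tcp_pos'],s['orientation'],s['finger_gap'],ctrl.tips_ahead)
ims=[]
for n in('side','top'):
    c=ctrl.capture(n);R=np.array(c['R']);t=np.array(c['t']);print(n,c['fx'],c['fy'],c['cx'],c['cy'],R.round(3).tolist(),(-R.T@t).round(3))
    cv2.imwrite(f'pics/{n}0.png',c['image'][:,:,::-1])
    for q in('shelf','articulator','bow','mat','tile','bottle','carton','canister','flask','tub'):
        print(n,q,[(round(float(d['confidence']),2),[int(v) for v in d['bbox']],int(np.sum(d['pixels']))) for d in ctrl.outline_of(n,q)[:3]])
E
```

```text
0.0 [0.28353177 0.61197685 0.24369776] [-6.75951636e-01 -3.06782610e+00  2.79251485e-03] 0.08779141826405099 0.022
side 427.1898130581406 427.1898130581406 317.2702815397582 203.43839176466162 [[0.779, -0.627, 0.004], [-0.391, -0.491, -0.778], [0.49, 0.604, -0.628]] [ 0.087 -0.571  0.718]
side shelf [(0.85, [281, 96, 473, 281], 12450)]
side articulator [(0.83, [299, 150, 344, 208], 1214)]
side bow [(0.82, [299, 152, 345, 210], 1278)]
side mat [(0.7, [165, 160, 254, 219], 2644)]
side tile [(0.78, [342, 330, 458, 399], 5156)]
side bottle [(0.8, [299, 184, 326, 264], 1798)]
side carton [(0.92, [251, 161, 300, 238], 2750), (0.7, [298, 148, 345, 212], 1315), (0.45, [166, 160, 251, 217], 2501)]
side canister [(0.96, [338, 221, 372, 290], 2255)]
side flask [(0.63, [334, 198, 369, 227], 768)]
side tub [(0.67, [370, 211, 416, 268], 1799), (0.38, [299, 189, 329, 264], 1705)]
top 459.8910441840407 459.8910441840407 323.8575115918034 203.78909257676605 [[-0.017, -1.0, 0.005], [-0.993, 0.017, -0.119], [0.119, -0.007, -0.993]] [ 0.42  -0.     1.188]
top shelf [(0.56, [214, 97, 431, 186], 14125)]
top articulator [(0.63, [255, 171, 288, 194], 508)]
top bow [(0.65, [259, 171, 286, 196], 469)]
top mat [(0.97, [145, 214, 218, 286], 4925)]
top tile [(0.79, [433, 215, 491, 275], 3403)]
top bottle [(0.9, [314, 200, 339, 230], 646)]
top carton [(0.75, [254, 193, 290, 239], 1259)]
top canister [(0.74, [362, 195, 395, 228], 851)]
top flask [(0.6, [309, 165, 340, 184], 503), (0.29, [362, 195, 394, 226], 856)]
top tub [(0.57, [355, 162, 399, 182], 593)]
```

View pics/side0.png

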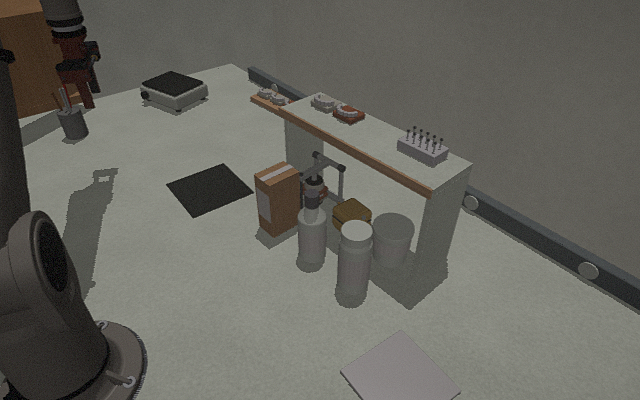

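View pics/top0.png

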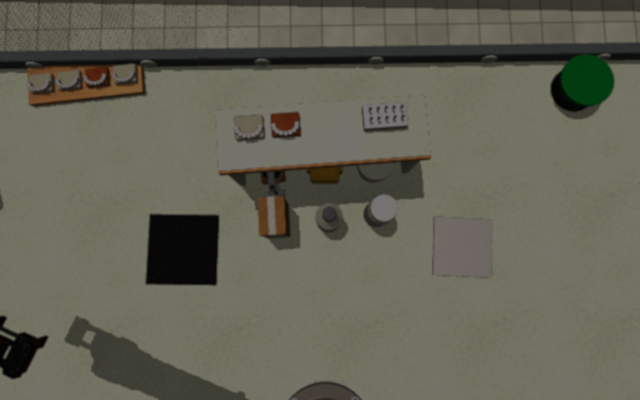

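```bash
cat > h.py <<'E'
from plant import ctrl
import cv2,numpy as np
from scipy.optimize import minimize
def cams():
    return {n:ctrl.capture(n) for n in('side','top')}
def proj(c,X):
    p=np.atleast_2d(X)@np.array(c['R']).T+np.array(c['t'])
    return np.c_[c['fx']*p[:,0]/p[:,2]+c['cx'],c['fy']*p[:,1]/p[:,2]+c['cy']]
def ray(c,uv):
    R=np.array(c['R']);d=R.T@np.array([(uv[0]-c['cx'])/c['fx'],(uv[1]-c['cy'])/c['fy'],1]);return -R.T@np.array(c['t']),d/np.linalg.norm(d)
def onz(c,uv,z):
    o,d=ray(c,uv);return o+d*(z-o[2])/d[2]
def tri(c1,u1,c2,u2):
    A=np.zeros((3,3));b=np.zeros(3);rs=[ray(c1,u1),ray(c2,u2)]
    for o,d in rs:
        P=np.eye(3)-np.outer(d,d);A+=P;b+=P@o
    X=np.linalg.solve(A,b);return X,[round(1e3*float(np.linalg.norm((np.eye(3)-np.outer(d,d))@(X-o))),1) for o,d in rs]
def box(x0,x1,y0,y1,z0,z1):
    return np.array([[x,y,z] for x in(x0,x1) for y in(y0,y1) for z in(z0,z1)])
def cyl(segs):
    a=np.linspace(0,2*np.pi,24,endpoint=False);return np.vstack([np.c_[r*np.cos(a),r*np.sin(a),0*a+z] for r,z in segs])
def place(P,p):
    c,s=np.cos(p[2]),np.sin(p[2]);return P@np.array([[c,-s,0],[s,c,0],[0,0,1]]).T+[p[0],p[1],0]
def fillhull(c,X):
    m=np.zeros((400,640),np.uint8);h=cv2.convexHull((proj(c,X)*16).round().astype(np.int32))
    cv2.fillConvexPoly(m,h,255,cv2.LINE_AA,4);return m/255.
def fit(C,masks,model,p0,scale):
    "model(p)->world points (convex); masks {cam:bool}"
    def cost(p):
        return sum(1-np.minimum(h,m).sum()/np.maximum(h,m).sum() for n,m in masks.items() for h in[fillhull(C[n],model(p))])
    S=np.vstack([p0]+[np.array(p0)+np.eye(len(p0))[i]*scale[i] for i in range(len(p0))])
    r=minimize(cost,p0,method='Nelder-Mead',options=dict(initial_simplex=S,xatol=2e-4,fatol=1e-4,maxiter=300));return r.x,r.fun
def mask(n,q,i=0):
    d=ctrl.outline_of(n,q);return np.array(d[i]['pixels']).astype(float) if d else None
E
python3 - <<'E'
from h import *
C=cams();t=C['top'];s=C['side']
g=lambda u,z:onz(t,u,z)
def both(q):return {n:mask(n,q) for n in C}
pc=g((272,216),.158)
p,f=fit(C,both('carton'),lambda p:place(box(-.043,.043,-.03,.03,0,p[3]),p),[pc[0],pc[1],0,.15],[.02,.02,.1,.02]);print('carton x y yaw h',p.round(4),f)
m=g((182,250),.004);p,f=fit(C,both('mat'),lambda p:place(box(-.09,.09,-.09,.09,0,.004),p),[m[0],m[1],0],[.02,.02,.1]);print('mat',p.round(4),f)
m=g((462,246),.008);p,f=fit(C,{'top':mask('top','tile')},lambda p:place(box(-.075,.075,-.075,.075,0,.008),p),[m[0],m[1],0],[.02,.02,.1]);print('tile',p.round(4),f)
m=g((327,216),.15);p,f=fit(C,both('bottle'),lambda p:place(cyl([(.032,0),(.032,.115),(.016,.146),(.016,.178)]),[*p,0]),[m[0],m[1]],[.02,.02]);print('bottle',p.round(4),f)
m=g((380,211),.15);p,f=fit(C,both('canister'),lambda p:place(cyl([(.034,0),(.034,.124),(.031,.156)]),[*p,0]),[m[0],m[1]],[.02,.02]);print('can',p.round(4),f)
# shelf: board top front edge corners seen in top view
cv2.imwrite('pics/crops.png',np.vstack([cv2.resize(s['image'][90:290,240:480],None,fx=2.5,fy=2.5,interpolation=2),])[:,:,::-1])
cv2.imwrite('pics/cropt.png',cv2.resize(t['image'][90:245,205:440],None,fx=3.4,fy=3.4,interpolation=2)[:,:,::-1])
mm=mask('top','shelf');yy,xx=np.nonzero(mm)
# lower edge line of board in top view
cols=np.arange(225,425,10);low=[yy[xx==k].max() if (xx==k).any() else -1 for k in cols];print(list(zip(cols.tolist(),[int(v) for v in low])))
E
```

```text
carton x y yaw h [0.5218 0.1141 0.0556 0.1538] 0.13263503252183684
mat [ 0.4534  0.3581 -0.0288] 0.10310857282873254Traceback (most recent call last):
  File "<stdin>", line 8, in <module>
  File "h.py", line 32, in fit
    r=minimize(cost,p0,method='Nelder-Mead',options=dict(initial_simplex=S,xatol=2e-4,fatol=1e-4,maxiter=300));return r.x,r.fun
    res = _minimize_neldermead(fun, x0, args, callback, bounds=bounds,
                               **options)
    fsim[k] = func(sim[k])
              ~~~~^^^^^^^^
    fx = function(np.copy(x), *(wrapper_args + args))
  File "h.py", line 30, in cost
    return sum(1-np.minimum(h,m).sum()/np.maximum(h,m).sum() for n,m in masks.items() for h in[fillhull(C[n],model(p))])
  File "h.py", line 30, in <genexpr>
    return sum(1-np.minimum(h,m).sum()/np.maximum(h,m).sum() for n,m in masks.items() for h in[fillhull(C[n],model(p))])
                 ~~~~~~~~~~^^^^^
TypeError: '<=' not supported between instances of 'float' and 'NoneType'
```

```bash
python3 - <<'E'
s=open('h.py').read()
i=s.index('def mask');s=s[:i]+'''def mask(n,q):
    for k in range(3):
        d=ctrl.outline_of(n,q)
        if d: return np.array(d[0]['pixels']).astype(float)
        ctrl.capture(n)
    raise Exception(n+q)
'''
open('h.py','w').write(s)
E
python3 - <<'E'
from h import *
C=cams();t=C['top'];s=C['side']
g=lambda u,z:onz(t,u,z)
cv2.imwrite('pics/crops.png',cv2.resize(s['image'][90:290,240:480],None,fx=3,fy=3,interpolation=2)[:,:,::-1])
cv2.imwrite('pics/cropt.png',cv2.resize(t['image'][90:245,205:440],None,fx=3.4,fy=3.4,interpolation=2)[:,:,::-1])
def both(q):return {n:mask(n,q) for n in C}
m=g((462,246),.008);p,f=fit(C,{'top':mask('top','tile')},lambda p:place(box(-.075,.075,-.075,.075,0,.008),p),[m[0],m[1],0],[.02,.02,.1]);print('tile',p.round(4),f)
m=g((327,216),.15);p,f=fit(C,both('bottle'),lambda p:place(cyl([(.032,0),(.032,.115),(.016,.146),(.016,.178)]),[*p,0]),[m[0],m[1]],[.02,.02]);print('bottle',p.round(4),f)
m=g((380,211),.15);p,f=fit(C,both('canister'),lambda p:place(cyl([(.034,0),(.034,.124),(.031,.156)]),[*p,0]),[m[0],m[1]],[.02,.02]);print('can',p.round(4),f)
m=g((325,170),.258);p,f=fit(C,{'top':mask('top','shelf')},lambda p:place(box(-.006,.13,-.22,.22,.24,.258),p),[m[0],m[1],0],[.02,.02,.1]);print('shelf',p.round(4),f)
E
```

```text
tile [ 0.4465 -0.3596 -0.0819] 0.052703112140636166
bottle [ 0.5221 -0.0162] 0.2303197080948436
can [ 0.5343 -0.1409] 0.13973859859225346
shelf [ 0.6171 -0.0087  0.0617] 0.04700249511093135
```

View pics/crops.png

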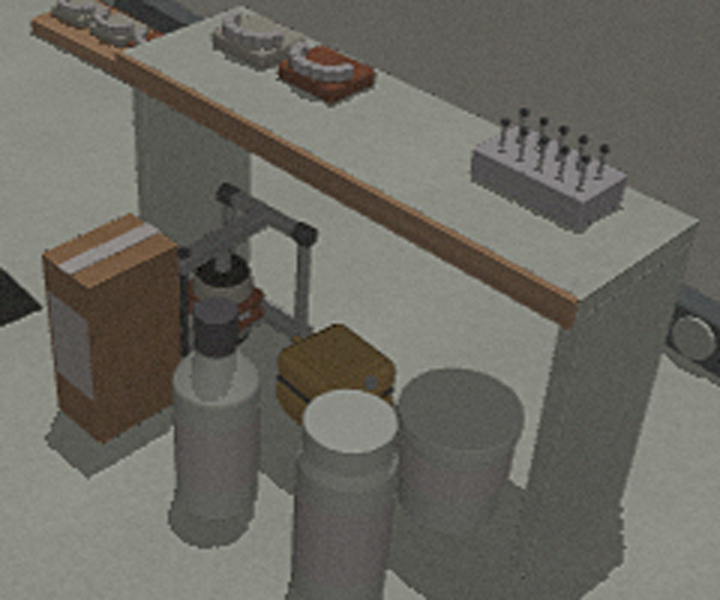

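View pics/cropt.png

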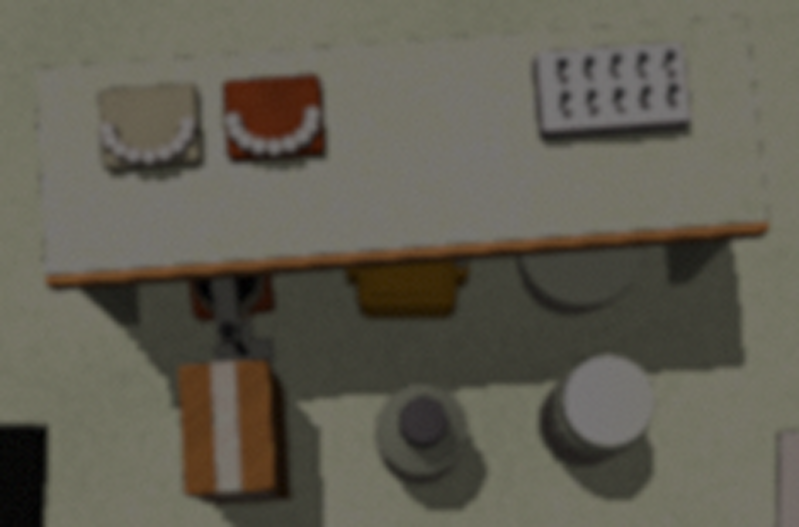

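```bash
python3 - <<'E'
from h import *
C=cams();t=C['top'];s=C['side']
print('pin tri',tri(s,(301.3,175),t,(272.1,187.1)))
print('pin top z.12',onz(t,(272.1,187.1),.12),'side',onz(s,(301.3,175),.12))
a=onz(s,(316,154),.113);b=onz(s,(341.7,168.3),.113);print('bar',a,b,np.linalg.norm(a-b),np.arctan2(-(a-b)[0],(a-b)[1]))
m=(a+b)/2;yaw=np.arctan2(-(a-b)[0],(a-b)[1]);print('mid',m,'origin by bar',m[:2]-.05*np.array([np.cos(yaw),np.sin(yaw)]))
print('front of bow top view (228,300 crop)',onz(t,(205+228/3.4,90+300/3.4),.12))
E
```

```text
pin tri (array([0.59060212, 0.11310115, 0.12088988]), [0.7, 0.7])
pin top z.12 [0.59015932 0.11357066 0.12      ] side [0.5919736 0.1137996 0.12     ]
bar [0.68613764 0.17420888 0.113     ] [0.69493638 0.08198073 0.113     ] 0.09264690233202533 0.09511403317311032
mid [0.69053701 0.1280948  0.113     ] origin by bar [0.64076301 0.12334627]
front of bow top view (228,300 crop) [0.61126583 0.11358718 0.12      ]
```

Call:
{"op": "carry_out", "data": {"rows": [{"delta_pos": [12, -25, 5], "rot": [0, 0, 4], "gripper": 0}, {"delta_pos": [24, -50, 0], "rot": [0, 0, 6], "gripper": 0}, {"delta_pos": [24, -50, 0], "rot": [0, 0, 6], "gripper": 0}, {"delta_pos": [24, -50, 0], "rot": [0, 0, 6], "gripper": 0}, {"delta_pos": [24, -50, 0], "rot": [0, 0, 6], "gripper": 0}, {"delta_pos": [24, -50, 0], "rot": [0, 0, 0], "gripper": 0}, {"delta_pos": [24, -50, 0], "rot": [0, 0, 0], "gripper": 0}, {"delta_pos": [24, -50, 0], "rot": [0, 0, 0], "gripper": 0}, {"delta_pos": [24, -50, 0], "rot": [0, 0, 0], "gripper": 0}, {"delta_pos": [24, -50, 0], "rot": [0, 0, 0], "gripper": 0}, {"delta_pos": [10, -23, 0], "rot": [0, 0, 0], "gripper": 0}, {"delta_pos": [0, 0, 0], "rot": [0, 0, 0], "gripper": 0}, {"delta_pos": [0, 0, 0], "rot": [0, 0, 0], "gripper": 0}], "grip_force": 25}}

```text
time_s: 3.58
tcp_pos: [0.5212, 0.1159, 0.2497]
orientation: [0.088, -3.14, -0.001]
force: [-0.2, 0.5, 0.3]
finger_gap: 0.0876
```

```bash
cat >> h.py <<'E'
from scipy.spatial.transform import Rotation as Rot
def st():
    s=ctrl.read_state();R=Rot.from_rotvec(s['orientation']).as_matrix()
    print('t',round(s['time_s'],2),'tcp',np.round(s['tcp_pos'],4),'z',R[:,2].round(3),'y',R[:,1].round(3),'yawdeg',round(float(np.degrees(np.arctan2(-R[0,1],R[1,1]))),2),'F',np.round(s['force'],1),'gap',round(float(s['finger_gap']),4),'q',np.round(s['joint_pos'],2))
E
python3 -c "from h import *;st()"
```

```text
t 3.58 tcp [0.5212 0.1159 0.2497] z [-0.     0.001 -1.   ] y [-0.056  0.998  0.001] yawdeg 3.23 F [-0.2  0.5  0.3] gap 0.0876 q [-0.47  0.24  0.16  1.9  -0.04  1.01  1.34]
```

Call:
{"op": "carry_out", "data": {"rows": [{"delta_pos": [0, -2, -20], "rot": [0, 0, 0], "gripper": 0}, {"delta_pos": [0, 0, -25], "rot": [0, 0, 0], "gripper": 0}, {"delta_pos": [0, 0, -25], "rot": [0, 0, 0], "gripper": 0}, {"delta_pos": [0, 0, -22], "rot": [0, 0, 0], "gripper": 0}, {"delta_pos": [0, 0, -20], "rot": [0, 0, 0], "gripper": 0}, {"delta_pos": [0, 0, 0], "rot": [0, 0, 0], "gripper": 0}, {"delta_pos": [0, 0, 0], "rot": [0, 0, 0], "gripper": 120}, {"delta_pos": [0, 0, 0], "rot": [0, 0, 0], "gripper": 160}, {"delta_pos": [0, 0, 0], "rot": [0, 0, 0], "gripper": 200}, {"delta_pos": [0, 0, 0], "rot": [0, 0, 0], "gripper": 255}, {"delta_pos": [0, 0, 0], "rot": [0, 0, 0], "gripper": 255}, {"delta_pos": [0, 0, 0], "rot": [0, 0, 0], "gripper": 255}], "grip_force": 25}}

```text
time_s: 5.08
tcp_pos: [0.5221, 0.1128, 0.1383]
orientation: [-0.086, 3.139, 0.001]
force: [-1.3, 0.9, 5.9]
finger_gap: 0.0603
```

```bash
python3 - <<'E'
from h import *
st();C=cams()
cv2.imwrite('pics/g1.png',cv2.resize(C['side']['image'][90:290,200:440],None,fx=3,fy=3,interpolation=2)[:,:,::-1])
E
```

```text
t 5.08 tcp [0.5221 0.1128 0.1383] z [ 0.001  0.001 -1.   ] y [-0.055  0.998  0.001] yawdeg 3.15 F [-1.3  0.9  5.9] gap 0.0603 q [-0.44  0.38  0.14  2.   -0.08  0.77  1.37]
```

View pics/g1.png

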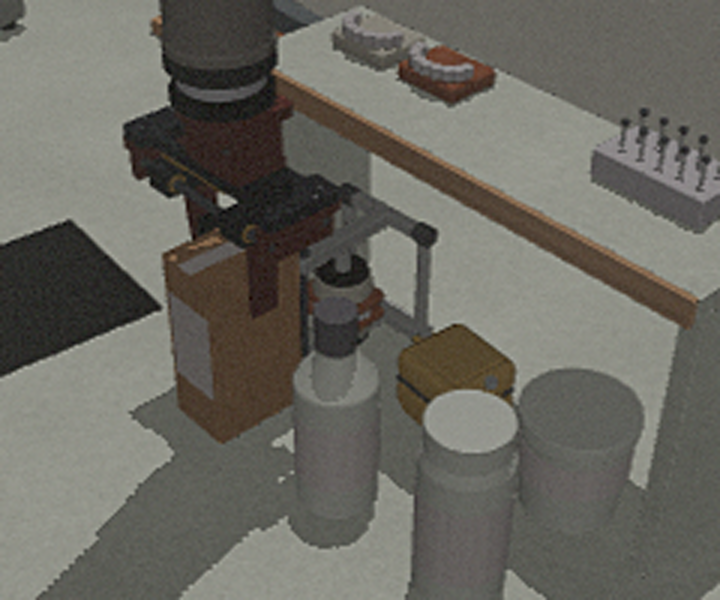

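Call:
{"op": "carry_out", "data": {"rows": [{"delta_pos": [0, 0, 10], "rot": [0, 0, 0], "gripper": 255}, {"delta_pos": [-15, 0, 15], "rot": [0, 0, 0], "gripper": 255}, {"delta_pos": [-30, 0, 25], "rot": [0, 0, 0], "gripper": 255}, {"delta_pos": [-30, 0, 35], "rot": [0, 0, 0], "gripper": 255}, {"delta_pos": [0, 0, 40], "rot": [0, 0, 0], "gripper": 255}, {"delta_pos": [0, 0, 40], "rot": [0, 0, 0], "gripper": 255}, {"delta_pos": [0, -10, 25], "rot": [0, 0, 0], "gripper": 255}, {"delta_pos": [0, -25, 10], "rot": [0, 0, 0], "gripper": 255}, {"delta_pos": [0, -40, 0], "rot": [0, 0, 0], "gripper": 255}, {"delta_pos": [0, -50, 0], "rot": [0, 0, 0], "gripper": 255}, {"delta_pos": [0, -50, 0], "rot": [0, 0, 0], "gripper": 255}, {"delta_pos": [0, -50, 0], "rot": [0, 0, 0], "gripper": 255}, {"delta_pos": [0, -50, 0], "rot": [0, 0, 0], "gripper": 255}, {"delta_pos": [0, -50, 0], "rot": [0, 0, 0], "gripper": 255}, {"delta_pos": [0, -50, 0], "rot": [0, 0, 0], "gripper": 255}, {"delta_pos": [0, -40, 0], "rot": [0, 0, 0], "gripper": 255}, {"delta_pos": [0, -35, 0], "rot": [0, 0, 0], "gripper": 255}, {"delta_pos": [0, -22, 0], "rot": [0, 0, 0], "gripper": 255}, {"delta_pos": [0, 0, 0], "rot": [0, 0, 0], "gripper": 255}]}}

```text
time_s: 7.55
tcp_pos: [0.445, -0.361, 0.3368]
orientation: [0.08, -3.138, -0.0]
force: [0.4, 0.8, -6.1]
finger_gap: 0.0605
```

```bash
python3 -c "from h import *;st()"
```

```text
t 7.55 tcp [ 0.445  -0.361   0.3368] z [-0.003  0.    -1.   ] y [-0.051  0.999  0.   ] yawdeg 2.93 F [ 0.4  0.8 -6.1] gap 0.0605 q [ 0.08  0.26  0.62  1.72 -0.16  1.22  2.35]
```

Call:
{"op": "carry_out", "data": {"rows": [{"delta_pos": [0, 0, -20], "rot": [0, 0, 0], "gripper": 255}, {"delta_pos": [0, 0, -35], "rot": [0, 0, 0], "gripper": 255}, {"delta_pos": [0, 0, -40], "rot": [0, 0, 0], "gripper": 255}, {"delta_pos": [0, 0, -35], "rot": [0, 0, 0], "gripper": 255}, {"delta_pos": [0, 0, -25], "rot": [0, 0, 0], "gripper": 255}, {"delta_pos": [0, 0, -15], "rot": [0, 0, 0], "gripper": 255}, {"delta_pos": [0, 0, -10], "rot": [0, 0, 0], "gripper": 255}, {"delta_pos": [0, 0, -6], "rot": [0, 0, 0], "gripper": 255}, {"delta_pos": [0, 0, -3], "rot": [0, 0, 0], "gripper": 255}, {"delta_pos": [0, 0, -1], "rot": [0, 0, 0], "gripper": 255}, {"delta_pos": [0, 0, 0], "rot": [0, 0, 0], "gripper": 255}]}}

```text
time_s: 8.93
tcp_pos: [0.4469, -0.3597, 0.148]
orientation: [-0.086, 3.14, -0.0]
force: [1.1, -0.4, -5.6]
finger_gap: 0.06
```

```bash
python3 -c "from h import *;st()"
```

```text
t 8.93 tcp [ 0.4469 -0.3597  0.148 ] z [ 0. -0. -1.] y [-0.055  0.998 -0.   ] yawdeg 3.14 F [ 1.1 -0.4 -5.6] gap 0.06 q [ 0.16  0.47  0.53  1.92 -0.31  0.84  2.48]
```

Call:
{"op": "carry_out", "data": {"rows": [{"delta_pos": [0, 0, -1.5], "rot": [0, 0, 0], "gripper": 255}, {"delta_pos": [0, 0, 0], "rot": [0, 0, 0], "gripper": 255}, {"delta_pos": [0, 0, 0], "rot": [0, 0, 0], "gripper": 0}, {"delta_pos": [0, 0, 0], "rot": [0, 0, 0], "gripper": 0}, {"delta_pos": [0, 0, 0], "rot": [0, 0, 0], "gripper": 0}, {"delta_pos": [0, 0, 15], "rot": [0, 0, 0], "gripper": 0}, {"delta_pos": [0, 0, 30], "rot": [0, 0, 0], "gripper": 0}, {"delta_pos": [0, 0, 40], "rot": [0, 0, 0], "gripper": 0}, {"delta_pos": [0, 0, 40], "rot": [0, 0, 0], "gripper": 0}, {"delta_pos": [0, 0, 40], "rot": [0, 0, 0], "gripper": 0}, {"delta_pos": [0, 0, 25], "rot": [0, 0, 0], "gripper": 0}, {"delta_pos": [0, 0, 0], "rot": [0, 0, 0], "gripper": 0}]}}

```text
time_s: 10.42
tcp_pos: [0.4473, -0.3605, 0.339]
orientation: [-0.085, 3.136, -0.004]
force: [-0.7, 0.9, 0.3]
finger_gap: 0.0877
```

```bash
python3 - <<'E'
from h import *
st();C=cams()
a=cv2.resize(C['side']['image'][120:240,240:400],None,fx=4.9,fy=4.9,interpolation=2)[:,:,::-1]
b=cv2.resize(C['top']['image'][150:250,240:350],None,fx=5,fy=5,interpolation=2)[:,:,::-1]
cv2.imwrite('pics/art_s.png',a);cv2.imwrite('pics/art_t.png',b)
E
```

```text
t 10.43 tcp [ 0.4473 -0.3605  0.339 ] z [ 0.004 -0.002 -1.   ] y [-0.054  0.999 -0.002] yawdeg 3.12 F [-0.7  0.9  0.3] gap 0.0877 q [ 0.07  0.26  0.62  1.72 -0.16  1.21  2.36]
```

View pics/art_s.png

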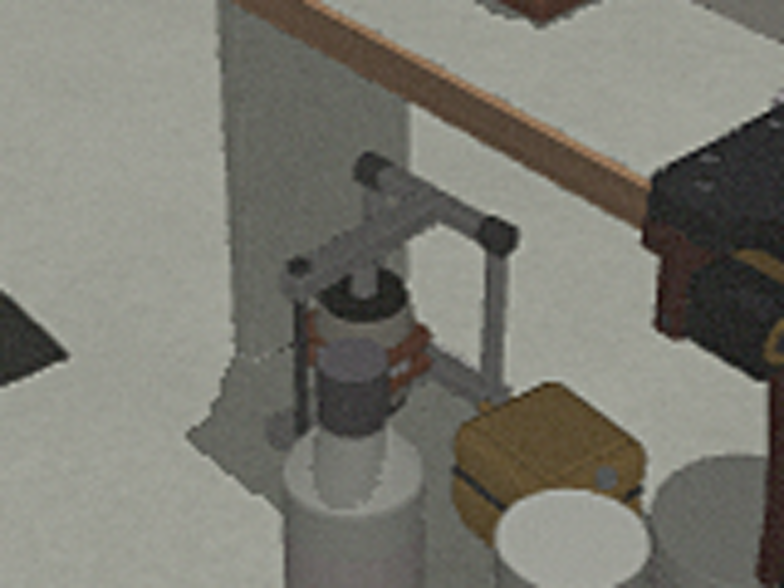

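View pics/art_t.png

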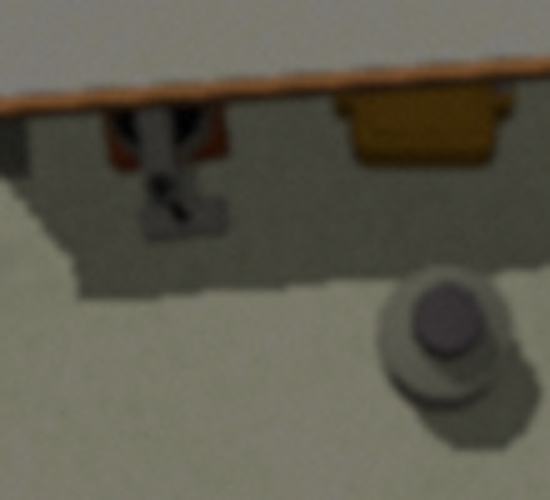

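```bash
python3 - <<'E'
from h import *
C=cams();t=C['top'];s=C['side']
P,e=tri(s,(301,174.3),t,(272,186.8));print('pin',P,e)
a=onz(t,(272,186.8),.120);b=onz(t,(271,172),.120);print('top bow yaw',np.arctan2((b-a)[1],(b-a)[0]),b)
j=onz(s,(328.2,162.2),.12);print('junction',j,'yaw side',np.arctan2((j-P)[1],(j-P)[0]),np.linalg.norm((j-P)[:2]))
a=onz(s,(315.5,153.7),.113);b=onz(s,(342,167.8),.113);print('bar',a,b,np.linalg.norm(a-b),np.arctan2(-(a-b)[0],(a-b)[1]))
E
```

```text
pin [0.5905806  0.11339148 0.12287392] [0.2, 0.2]
top bow yaw 0.06280713262682876 [0.6262105  0.11602479 0.12      ]
junction [0.67925509 0.11625935 0.12      ] yaw side 0.03233025833049669 0.08872084840076495
bar [0.6860248 0.1761744 0.113    ] [0.69700381 0.08318639 0.113     ] 0.09363391121930678 0.11752495836497578
```

```bash
cat > kin.py <<'E'
import numpy as np, itertools
from scipy.spatial.transform import Rotation as Rot
from scipy.optimize import least_squares
D=[([-1.245,.477,.022,1.555,-.011,1.109,-.083],[.2835,.6120,.2437],[-6.75951636e-01,-3.06782610e+00,2.79e-03]),
([-.47,.24,.16,1.9,-.04,1.01,1.34],[.5212,.1159,.2497],[.088,-3.14,-.001]),
([-.44,.38,.14,2.,-.08,.77,1.37],[.5221,.1128,.1383],[-.086,3.139,.001]),
([.08,.26,.62,1.72,-.16,1.22,2.35],[.445,-.361,.3368],[.08,-3.138,0]),
([.16,.47,.53,1.92,-.31,.84,2.48],[.4469,-.3597,.148],[-.086,3.14,0]),
([.07,.26,.62,1.72,-.16,1.21,2.36],[.4473,-.3605,.339],[-.085,3.136,-.004])]
def fk(q,p,sg):
    d1,d3,a3,d5,a5,d7,a7,o1,o7=p
    R=Rot.from_euler('z',sg[0]*q[0]+o1);x=np.array([0,0,d1]);
    R=R*Rot.from_euler('y',q[1])*Rot.from_euler('z',sg[1]*q[2]);x=x+R.apply([a3,0,d3])
    R=R*Rot.from_euler('y',q[3]);x=x+R.apply([a5,0,d5])
    R=R*Rot.from_euler('z',sg[2]*q[4])*Rot.from_euler('y',q[5]);x=x+R.apply([a7,0,d7])
    R=R*Rot.from_euler('z',sg[3]*q[6]+o7);return x,R
def err(p,sg):
    e=[]
    for q,x,r in D:
        X,R=fk(q,p,sg);e+=list((X-x))+list(.3*(R.inv()*Rot.from_rotvec(r)).as_rotvec())
    return np.array(e)
def solve():
    best=None
    for sg in itertools.product((-1,1),repeat=4):
      for o1 in(0,1.57,3.14,-1.57):
       for o7 in(0,1.57,3.14,-1.57):
        r=least_squares(lambda p:np.r_[err(p,sg),.003*p[[2,4,6]]],[.3,.4,0,.4,0,.25,0,o1,o7])
        if best is None or r.cost<best[0]:best=(r.cost,r.x,sg)
    return best
if __name__=='__main__':
    from plant import ctrl
    b=solve();print(b[0],b[1].round(4).tolist(),b[2]);print(np.abs(err(b[1],b[2])).reshape(-1,6).max(0).round(4))
E
python3 kin.py
```

```text
0.00016395801482170142 [-0.0358, 0.5285, 0.0274, 0.466, -0.0, -0.0313, 0.0063, -0.0993, 1.4709] (-1, -1, -1, -1)
[0.0058 0.0087 0.0052 0.0017 0.002  0.0035]
```

Call:
{"op": "carry_out", "data": {"rows": [{"delta_pos": [0, 25, 0], "rot": [0, 0, 0], "gripper": 0}, {"delta_pos": [0, 50, 0], "rot": [0, 0, 0], "gripper": 0}, {"delta_pos": [0, 50, 0], "rot": [0, 0, 0], "gripper": 0}, {"delta_pos": [0, 50, 0], "rot": [0, 0, 0], "gripper": 0}, {"delta_pos": [0, 50, 0], "rot": [0, 0, 0], "gripper": 0}, {"delta_pos": [0, 50, 0], "rot": [0, -4, 0], "gripper": 0}, {"delta_pos": [0, 50, 0], "rot": [0, -5, 0], "gripper": 0}, {"delta_pos": [0, 50, 0], "rot": [0, -5, 0], "gripper": 0}, {"delta_pos": [0, 50, 0], "rot": [0, -5, 0], "gripper": 0}, {"delta_pos": [0, 35, 0], "rot": [0, -5, 0], "gripper": 0}, {"delta_pos": [0, 10, 0], "rot": [0, 0, 0], "gripper": 0}, {"delta_pos": [0, 0, 0], "rot": [0, 0, 0], "gripper": 0}]}}

```text
time_s: 12.12
tcp_pos: [0.4467, 0.1101, 0.3357]
orientation: [-0.075, 2.724, -0.017]
force: [0.4, -0.3, -0.4]
finger_gap: 0.0877
```

```bash
cat > log.py <<'E'
from h import *
import json,sys
st();s=ctrl.read_state();open('log.jsonl','a').write(json.dumps([list(map(float,s[k])) for k in('joint_pos','tcp_pos','orientation')])+'\n')
E
python3 log.py; python3 - <<'E'
import json,kin
kin.D+=[json.loads(l) for l in open('log.jsonl')]
b=kin.solve();print(b[0],b[1].round(4).tolist(),b[2]);print(abs(kin.err(b[1],b[2])).reshape(-1,6).round(3))
E
```

```text
t 12.12 tcp [0.4467 0.1101 0.3357] z [ 0.405 -0.001 -0.914] y [-0.05   0.998 -0.023] yawdeg 2.88 F [ 0.4 -0.3 -0.4] gap 0.0877 q [-0.51 -0.18 -0.    2.18  0.29  0.79  0.94]
0.00038645933842388757 [0.3073, 0.554, 0.0086, 0.4842, -0.0023, 0.3354, 0.0129, -0.1051, 1.4664] (-1, -1, -1, -1)
[[0.012 0.005 0.003 0.001 0.    0.   ]
 [0.001 0.004 0.001 0.002 0.001 0.002]
 [0.001 0.006 0.002 0.001 0.002 0.001]
 [0.008 0.    0.001 0.002 0.001 0.004]
 [0.003 0.005 0.009 0.001 0.002 0.   ]
 [0.004 0.002 0.001 0.    0.001 0.001]
 [0.001 0.009 0.007 0.013 0.001 0.002]]
```

```bash
cat > ik.py <<'E'
import json,kin,numpy as np
from kin import *
kin.D+=[json.loads(l) for l in open('log.jsonl')]
p=[0.3073,0.554,0.0086,0.4842,-0.0023,0.3354,0.0129,-0.1051,1.4664];sg=(-1,)*4
lo=np.array([-2.96,-.34,-1.41,.24,-1.37,.17,-2.96]);hi=np.array([2.96,2.1,1.46,2.44,4.51,1.92,2.96])
def tgt(yaw,tilt):
    z=np.array([np.sin(tilt)*np.cos(yaw),np.sin(tilt)*np.sin(yaw),-np.cos(tilt)]);y=np.array([-np.sin(yaw),np.cos(yaw),0]);return Rot.from_matrix(np.c_[np.cross(y,z),y,z])
def ik(x,R,q0,w=1e-3):
    def f(q):
        X,Q=fk(q,p,sg);return np.r_[(X-x),.3*(Q.inv()*R).as_rotvec(),w*(q-q0)]
    r=least_squares(f,np.clip(q0,lo+.03,hi-.03),bounds=(lo+.02,hi-.02));return r.x,np.abs(r.fun[:3]).max(),np.abs(r.fun[3:6]).max()/.3
E
python3 - <<'E'
from ik import *
q0=np.array(kin.D[-1][0]);rng=np.random.default_rng(0)
for tilt in(30,40,45,50,60,75):
    for name,x,yaw in(('grasp',[.618,.115,.115],.06),('out',[.48,.11,.2],.06),('mat',[.437,.34,.12],.06),('mat7',[.437,.34,.12],.7)):
        R=tgt(yaw,np.radians(tilt));S=[]
        q,e,a=ik(np.array(x),R,q0)
        best=(round(e,4),round(a,3),q.round(2).tolist())
        alt=None
        for k in range(12):
            q,e2,a2=ik(np.array(x),R,rng.uniform(lo,hi))
            if e2<.004 and a2<.01:
                d=np.abs(q-q0).max()
                if alt is None or d<alt[0]:alt=(round(d,2),q.round(2).tolist())
        print(tilt,name,best,'|',alt)
E
```

```text
30 grasp (np.float64(0.0), np.float64(0.0), [-0.15, 0.39, -0.25, 2.22, 1.45, 0.19, -0.12]) | (np.float64(1.17), [-0.15, 0.39, -0.25, 2.22, 1.45, 0.19, -0.12])
30 out (np.float64(0.0), np.float64(0.0), [-0.5, 0.02, 0.06, 2.41, 0.59, 0.24, 0.66]) | (np.float64(0.66), [-1.08, 0.03, 0.66, 2.41, 0.52, 0.23, 0.73])
30 mat (np.float64(0.0), np.float64(0.0), [-1.66, 0.44, 0.78, 2.27, 0.4, 0.19, 0.27]) | (np.float64(1.05), [-1.57, 0.4, 0.66, 2.28, 0.67, 0.22, 0.0])
30 mat7 (np.float64(0.0), np.float64(0.0), [-0.12, 0.36, -0.77, 2.39, 1.78, 0.24, -0.23]) | (np.float64(1.43), [0.28, 0.77, -1.39, 2.38, 1.72, 0.75, -0.03])
40 grasp (np.float64(0.0), np.float64(0.0), [0.37, 0.59, -0.92, 2.35, 2.14, 0.64, -0.68]) | (np.float64(1.76), [0.63, 1.01, -1.39, 2.34, 2.04, 1.09, -0.33])
40 out (np.float64(0.0157), np.float64(0.094), [-1.73, 0.06, 1.27, 2.42, 0.82, 0.19, 0.38]) | None
40 mat (np.float64(0.0), np.float64(0.0), [-0.8, 0.4, -0.35, 2.38, 1.7, 0.68, -1.03]) | (np.float64(1.8), [-0.08, 0.98, -1.39, 2.37, 1.81, 1.49, -0.86])
40 mat7 (np.float64(0.0143), np.float64(0.065), [0.28, 0.82, -1.39, 2.42,
[... 1156 characters left out ...]
ne
60 out (np.float64(0.0587), np.float64(0.245), [0.5, 0.43, -1.39, 2.42, 1.72, 0.95, -0.58]) | None
60 mat (np.float64(0.0102), np.float64(0.037), [-0.34, 1.13, -1.19, 2.42, 2.07, 1.9, -1.13]) | None
60 mat7 (np.float64(0.0608), np.float64(0.214), [0.27, 1.05, -1.39, 2.42, 2.3, 1.0, -0.29]) | None
75 grasp (np.float64(0.0362), np.float64(0.067), [0.48, 1.58, -1.17, 2.42, 3.14, 1.8, -0.42]) | None
75 out (np.float64(0.0788), np.float64(0.346), [-0.09, 0.94, -1.11, 2.42, 2.05, 1.9, -1.08]) | None
75 mat (np.float64(0.0103), np.float64(0.038), [-0.75, 1.02, -0.69, 2.42, 2.07, 1.9, -1.54]) | None
75 mat7 (np.float64(0.072), np.float64(0.18), [-0.54, 1.17, -0.02, 2.42, 3.52, 1.9, -1.51]) | None
```

```bash
python3 - <<'E'
from ik import *
for tilt in(27,30,33):
    q=np.array(kin.D[-1][0])
    for x,t in(([.447,.11,.336],24),([.52,.1145,.25],tilt),([.56,.1145,.20],tilt),([.609,.1145,.118],tilt),([.60,.1145,.126],tilt),([.55,.114,.13],tilt),([.5,.114,.13],tilt),([.48,.114,.14],tilt),([.48,.2,.14],tilt),([.44,.3,.14],tilt),([.422,.355,.14],tilt),([.422,.355,.122],tilt)):
        q,e,a=ik(np.array(x),tgt(.06,np.radians(t)),q);print(tilt,x,round(e,4),round(a,3),q.round(2).tolist())
E
```

```text
27 [0.447, 0.11, 0.336] 0.0 0.0 [-0.52, -0.2, 0.08, 2.21, 0.19, 0.73, 1.08]
27 [0.52, 0.1145, 0.25] 0.0 0.0 [-0.5, 0.02, 0.11, 2.24, 0.24, 0.43, 1.05]
27 [0.56, 0.1145, 0.2] 0.0 0.0 [-0.47, 0.16, 0.11, 2.22, 0.23, 0.31, 1.06]
27 [0.609, 0.1145, 0.118] 0.0 0.0 [-0.21, 0.37, -0.17, 2.19, 0.88, 0.19, 0.45]
27 [0.6, 0.1145, 0.126] 0.0 0.0 [-0.19, 0.35, -0.19, 2.2, 0.86, 0.2, 0.46]
27 [0.55, 0.114, 0.13] 0.0 0.0 [-0.2, 0.28, -0.21, 2.3, 1.0, 0.19, 0.28]
27 [0.5, 0.114, 0.13] 0.0 0.0 [-0.19, 0.22, -0.26, 2.41, 1.21, 0.19, 0.03]
27 [0.48, 0.114, 0.14] 0.0018 0.01 [-0.3, 0.16, -0.16, 2.42, 0.93, 0.19, 0.3]
27 [0.48, 0.2, 0.14] 0.0 0.0 [-0.53, 0.21, -0.15, 2.36, 1.06, 0.29, -0.03]
27 [0.44, 0.3, 0.14] 0.0 0.0 [-0.72, 0.26, -0.22, 2.3, 1.05, 0.44, -0.24]
27 [0.422, 0.355, 0.14] 0.0 0.0 [-0.81, 0.3, -0.26, 2.24, 1.02, 0.52, -0.3]
27 [0.422, 0.355, 0.122] 0.0 0.0 [-0.84, 0.34, -0.23, 2.25, 1.1, 0.49, -0.39]
30 [0.447, 0.11, 0.336] 0.0 0.0 [-0.52, -0.2, 0.08, 2.21, 0.19, 0.73, 1.08]
30 [0.52, 0.1145, 0.25] 0.0 0.0 [-0.51, 0.0, 0.1, 2.28, 0.34, 0.36, 0.94]
30 [0.56, 0.1145, 0.2] 0.0 0.0 [-0.5, 0.1
[... 951 characters left out ...]
9, 0.5]
33 [0.609, 0.1145, 0.118] 0.0 0.0 [0.02, 0.4, -0.46, 2.28, 1.86, 0.29, -0.51]
33 [0.6, 0.1145, 0.126] 0.0 0.0 [0.02, 0.37, -0.46, 2.3, 1.82, 0.28, -0.48]
33 [0.55, 0.114, 0.13] 0.0 0.0 [0.05, 0.31, -0.52, 2.4, 1.91, 0.3, -0.61]
33 [0.5, 0.114, 0.13] 0.0106 0.055 [-0.32, 0.21, -0.15, 2.42, 1.52, 0.19, -0.3]
33 [0.48, 0.114, 0.14] 0.0135 0.073 [-0.44, 0.16, -0.03, 2.42, 1.14, 0.19, 0.06]
33 [0.48, 0.2, 0.14] 0.0029 0.016 [-1.07, 0.24, 0.41, 2.42, 1.47, 0.19, -0.5]
33 [0.44, 0.3, 0.14] 0.0 0.0 [-1.22, 0.27, 0.28, 2.37, 1.3, 0.34, -0.56]
33 [0.422, 0.355, 0.14] 0.0 0.0 [-1.27, 0.31, 0.2, 2.3, 1.18, 0.42, -0.53]
33 [0.422, 0.355, 0.122] 0.0 0.0 [-1.29, 0.35, 0.23, 2.31, 1.26, 0.39, -0.63]
```

```bash
python3 - <<'E'
from h import *
c=ctrl.capture('side')
for h in(0,.06,.1,.13,.16,.2,.25):
    print(h,((proj(c,[.5221,.1128,.1353+h])[0]-[200,90])*3).round(), 'px per 10cm width',round(3*c['fx']*.1/ (np.array(c['R'])@[.5221,.1128,.1353+h]+c['t'])[2]))
E
```

```text
0 [232. 272.] px per 10cm width 129
0.06 [228. 206.] px per 10cm width 134
0.1 [225. 160.] px per 10cm width 138
0.13 [222. 123.] px per 10cm width 141
0.16 [220.  85.] px per 10cm width 144
0.2 [216.  32.] px per 10cm width 148
0.25 [212. -40.] px per 10cm width 153
```

```bash
python3 - <<'E'
from ik import *
from h import ctrl
s=ctrl.read_state();R=Rot.from_rotvec(s['orientation'])
print(np.degrees((tgt(.06,np.radians(30))*R.inv()).as_rotvec()).round(2),np.array([530,112.5,200])-1e3*s['tcp_pos'])
E
```

```text
[ 1.64 -6.06  0.72] [  82.96426452    3.1065166  -135.79129751]
```

Call:
{"op": "carry_out", "data": {"rows": [{"delta_pos": [10, 0, -10], "rot": [0.3, -1, 0.1], "gripper": 0}, {"delta_pos": [20, 1, -25], "rot": [0.5, -2, 0.2], "gripper": 0}, {"delta_pos": [20, 1, -30], "rot": [0.5, -2, 0.3], "gripper": 0}, {"delta_pos": [20, 1, -35], "rot": [0.3, -1.1, 0.1], "gripper": 0}, {"delta_pos": [13, 0, -36], "rot": [0, 0, 0], "gripper": 0}, {"delta_pos": [0, 0, 0], "rot": [0, 0, 0], "gripper": 0}, {"delta_pos": [0, 0, 0], "rot": [0, 0, 0], "gripper": 0}]}}

```text
time_s: 13.05
tcp_pos: [0.5303, 0.1127, 0.2012]
orientation: [-0.078, 2.614, 0.02]
force: [0.4, -0.5, 1.2]
finger_gap: 0.088
```

```bash
python3 log.py
```

```text
t 13.05 tcp [0.5303 0.1127 0.2012] z [ 0.502  0.029 -0.864] y [-0.059  0.998 -0.001] yawdeg 3.4 F [ 0.4 -0.5  1.2] gap 0.088 q [-0.48  0.12  0.05  2.29  0.66  0.29  0.6 ]
```

Call:
{"op": "carry_out", "data": {"rows": [{"delta_pos": [12, 0, -14], "rot": [0, 0, 0], "gripper": 0}, {"delta_pos": [15, 0, -16], "rot": [0, 0, 0], "gripper": 0}, {"delta_pos": [13, 0, -14], "rot": [0, 0, 0], "gripper": 0}, {"delta_pos": [12, 0.6, -13], "rot": [0, 0, 0], "gripper": 0}, {"delta_pos": [10, 0.5, -11], "rot": [0, 0, 0], "gripper": 0}, {"delta_pos": [0, 0, 0], "rot": [0, 0, 0], "gripper": 0}]}}

```text
time_s: 13.8
tcp_pos: [0.5928, 0.1142, 0.1336]
orientation: [-0.079, 2.612, 0.021]
force: [0.5, 0.0, -0.3]
finger_gap: 0.0879
```

```bash
python3 log.py
```

```text
t 13.8 tcp [0.5928 0.1142 0.1336] z [ 0.503  0.03  -0.864] y [-0.06   0.998 -0.   ] yawdeg 3.45 F [ 0.5  0.  -0.3] gap 0.0879 q [-0.38  0.34  0.01  2.21  1.09  0.17  0.21]
```

Call:
{"op": "carry_out", "data": {"rows": [{"delta_pos": [4, 0.1, -5], "rot": [0, 0.5, 0], "gripper": 0}, {"delta_pos": [4, 0.1, -5], "rot": [0, 0.5, 0], "gripper": 0}, {"delta_pos": [3, 0.1, -4], "rot": [0, 0, 0], "gripper": 0}, {"delta_pos": [2.5, 0, -2.5], "rot": [0, 0, 0], "gripper": 0}, {"delta_pos": [0, 0, 0], "rot": [0, 0, 0], "gripper": 0}, {"delta_pos": [0, 0, 0], "rot": [0, 0, 0], "gripper": 0}]}}

```text
time_s: 14.55
tcp_pos: [0.6052, 0.1149, 0.1157]
orientation: [-0.08, 2.632, 0.022]
force: [0.3, -0.4, -0.1]
finger_gap: 0.0876
```

```bash
python3 log.py; python3 - <<'E'
from h import *
C=cams()
a=cv2.resize(C['side']['image'][90:240,240:400],None,fx=4,fy=4,interpolation=2)[:,:,::-1]
cv2.imwrite('pics/g2.png',a)
E
```

```text
t 14.55 tcp [0.6052 0.1149 0.1157] z [ 0.486  0.03  -0.873] y [-0.061  0.998  0.001] yawdeg 3.51 F [ 0.3 -0.4 -0.1] gap 0.0876 q [-0.33  0.39 -0.04  2.18  1.11  0.18  0.2 ]
```

View pics/g2.png

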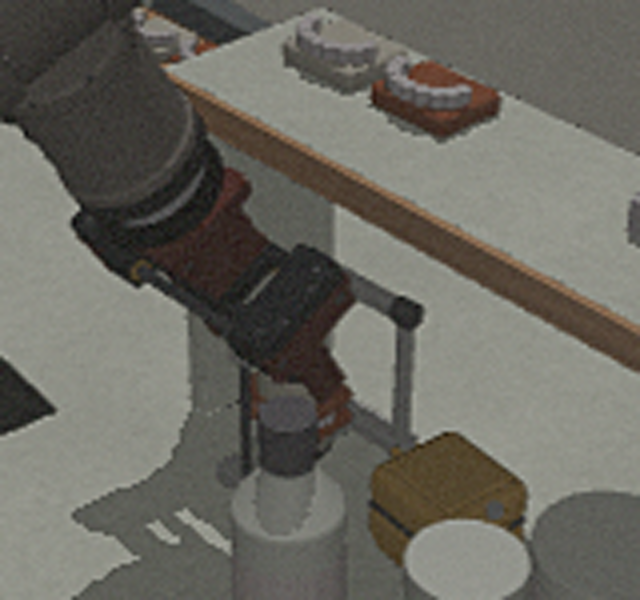

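Call:
{"op": "carry_out", "data": {"rows": [{"delta_pos": [0, 0, 0], "rot": [0, 0, 0], "gripper": 120}, {"delta_pos": [0, 0, 0], "rot": [0, 0, 0], "gripper": 170}, {"delta_pos": [0, 0, 0], "rot": [0, 0, 0], "gripper": 195}, {"delta_pos": [0, 0, 0], "rot": [0, 0, 0], "gripper": 210}, {"delta_pos": [0, 0, 0], "rot": [0, 0, 0], "gripper": 225}, {"delta_pos": [0, 0, 0], "rot": [0, 0, 0], "gripper": 255}, {"delta_pos": [0, 0, 0], "rot": [0, 0, 0], "gripper": 255}, {"delta_pos": [0, 0, 0], "rot": [0, 0, 0], "gripper": 255}, {"delta_pos": [0, 0, 0], "rot": [0, 0, 0], "gripper": 255}], "grip_force": 55}}

```text
time_s: 15.78
tcp_pos: [0.6051, 0.1154, 0.1157]
orientation: [-0.081, 2.632, 0.023]
force: [-1.5, 1.4, 1.9]
finger_gap: 0.0158
```

```bash
python3 log.py
```

```text
t 15.78 tcp [0.6051 0.1154 0.1157] z [ 0.486  0.031 -0.873] y [-0.062  0.998  0.001] yawdeg 3.56 F [-1.5  1.4  1.9] gap 0.0158 q [-0.33  0.39 -0.04  2.18  1.11  0.18  0.2 ]
```

Call:
{"op": "carry_out", "data": {"rows": [{"delta_pos": [0, 0, 3], "rot": [0, 0, 0], "gripper": 255}, {"delta_pos": [0, 0, 4], "rot": [0, 0, 0], "gripper": 255}, {"delta_pos": [-2, 0, 3], "rot": [0, 0, 0], "gripper": 255}, {"delta_pos": [-4, 0, 2], "rot": [0, 0, 0], "gripper": 255}, {"delta_pos": [0, 0, 0], "rot": [0, 0, 0], "gripper": 255}]}}

```text
time_s: 16.4
tcp_pos: [0.5988, 0.1147, 0.1277]
orientation: [-0.08, 2.632, 0.022]
force: [0.3, -0.9, -5.1]
finger_gap: 0.0157
```

```bash
python3 log.py
```

```text
t 16.4 tcp [0.5988 0.1147 0.1277] z [ 0.486  0.03  -0.873] y [-0.061  0.998  0.001] yawdeg 3.5 F [ 0.3 -0.9 -5.1] gap 0.0157 q [-0.29  0.36 -0.09  2.19  1.05  0.21  0.27]
```

Call:
{"op": "carry_out", "data": {"rows": [{"delta_pos": [-6, -0.4, 0], "rot": [0, 0, 0], "gripper": 255}, {"delta_pos": [-10, -0.6, 1], "rot": [0, 0, 0], "gripper": 255}, {"delta_pos": [-12, -0.7, 3], "rot": [0, 0, 0], "gripper": 255}, {"delta_pos": [-12, -0.7, 5], "rot": [0, 0, 0], "gripper": 255}, {"delta_pos": [-12, -0.7, 7], "rot": [0, 0, 0], "gripper": 255}, {"delta_pos": [-12, -0.7, 8], "rot": [0, 0, 0], "gripper": 255}, {"delta_pos": [-10, -0.6, 8], "rot": [0, 0, 0], "gripper": 255}, {"delta_pos": [-6, -0.4, 4], "rot": [0, 0, 0], "gripper": 255}, {"delta_pos": [0, 0, 0], "rot": [0, 0, 0], "gripper": 255}]}}

```text
time_s: 17.52
tcp_pos: [0.519, 0.11, 0.1642]
orientation: [-0.08, 2.631, 0.022]
force: [-0.0, -0.6, -5.3]
finger_gap: 0.0157
```

```bash
python3 log.py
```

```text
t 17.52 tcp [0.519  0.11   0.1642] z [ 0.487  0.031 -0.873] y [-0.061  0.998  0.001] yawdeg 3.5 F [-0.  -0.6 -5.3] gap 0.0157 q [-0.28  0.19 -0.16  2.32  0.95  0.26  0.31]
```

Call:
{"op": "carry_out", "data": {"rows": [{"delta_pos": [-10, 0, 5], "rot": [0, 0, 0], "gripper": 255}, {"delta_pos": [-12, 5, 5], "rot": [0, 0, 0], "gripper": 255}, {"delta_pos": [-8, 14, 0], "rot": [0, 0, 0], "gripper": 255}, {"delta_pos": [-8, 22, 0], "rot": [0, 0, 0], "gripper": 255}, {"delta_pos": [-8, 25, 0], "rot": [0, 0, 0], "gripper": 255}, {"delta_pos": [-8, 25, 0], "rot": [0, 0, 0], "gripper": 255}, {"delta_pos": [-8, 25, 0], "rot": [0, 0, 0], "gripper": 255}, {"delta_pos": [-8, 25, 0], "rot": [0, 0, 0], "gripper": 255}, {"delta_pos": [-8, 25, 0], "rot": [0, 0, 0], "gripper": 255}, {"delta_pos": [-7, 25, 0], "rot": [0, 0, 0], "gripper": 255}, {"delta_pos": [-7, 25, 0], "rot": [0, 0, 0], "gripper": 255}, {"delta_pos": [-5, 18, 0], "rot": [0, 0, 0], "gripper": 255}, {"delta_pos": [-3, 12, 0], "rot": [0, 0, 0], "gripper": 255}, {"delta_pos": [0, 0, 0], "rot": [0, 0, 0], "gripper": 255}, {"delta_pos": [0, 0, 0], "rot": [0, 0, 0], "gripper": 255}]}}

```text
time_s: 19.4
tcp_pos: [0.4195, 0.3549, 0.1734]
orientation: [-0.079, 2.632, 0.02]
force: [-0.4, -0.4, -4.7]
finger_gap: 0.0152
```

```bash
python3 - <<'E'
from h import *
st();C=cams()
a=C['side']['image'][80:260,140:340];b=C['top']['image'][150:330,120:320]
cv2.imwrite('pics/m1.png',np.hstack([cv2.resize(v,None,fx=2,fy=2.6,interpolation=2) for v in(a,b)])[:,:,::-1])
for n in C:
    print(n,[(round(float(d['confidence']),2),[int(v) for v in d['bbox']]) for d in ctrl.outline_of(n,'articulator')[:2]])
E
```

```text
t 19.4 tcp [0.4195 0.3549 0.1734] z [ 0.486  0.029 -0.873] y [-0.06   0.998 -0.   ] yawdeg 3.42 F [-0.4 -0.4 -4.7] gap 0.0152 q [-0.72  0.27 -0.38  2.19  0.97  0.65 -0.22]
side [(0.77, [181, 116, 233, 181])]
top [(0.79, [132, 219, 198, 271])]
```

View pics/m1.png

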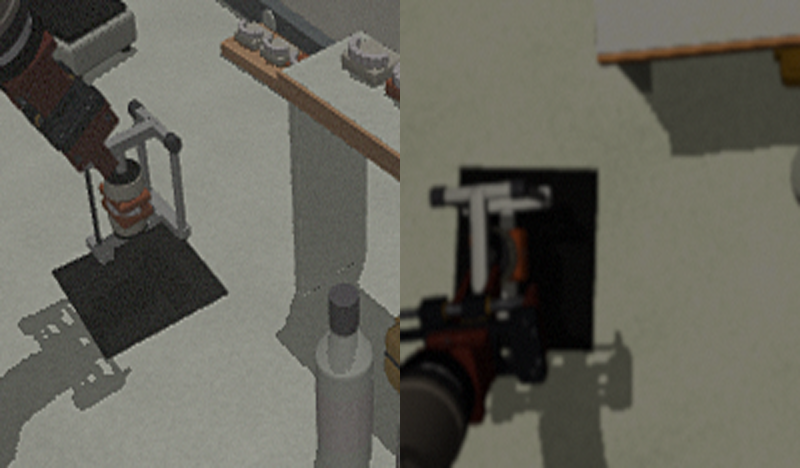

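```bash
python3 - <<'E'
from h import *
C=cams()
print(tri(C['side'],(216.75,128.1),C['top'],(165,223.8)), 'expect .503 .361 .171')
E
```

```text
(array([0.5002829 , 0.34356518, 0.1802128 ]), [3.2, 3.2]) expect .503 .361 .171
```

Call:
{"op": "carry_out", "data": {"rows": [{"delta_pos": [0, 1, -10], "rot": [0, 0, 0], "gripper": 255}, {"delta_pos": [0, 0, -14], "rot": [0, 0, 0], "gripper": 255}, {"delta_pos": [0, 0, -10], "rot": [0, 0, 0], "gripper": 255}, {"delta_pos": [0, 0, -7], "rot": [0, 0, 0], "gripper": 255}, {"delta_pos": [0, 0, -4], "rot": [0, 0, 0], "gripper": 255}, {"delta_pos": [0, 0, -3], "rot": [0, 0, 0], "gripper": 255}, {"delta_pos": [0, 0, -2], "rot": [0, 0, 0], "gripper": 255}, {"delta_pos": [0, 0, -1.5], "rot": [0, 0, 0], "gripper": 255}, {"delta_pos": [0, 0, 0], "rot": [0, 0, 0], "gripper": 255}, {"delta_pos": [0, 0, 0], "rot": [0, 0, 0], "gripper": 255}]}}

```text
time_s: 20.95
tcp_pos: [0.4193, 0.3572, 0.1223]
orientation: [-0.08, 2.632, 0.022]
force: [1.0, 0.3, -4.9]
finger_gap: 0.0157
```

```bash
python3 log.py
```

```text
t 20.95 tcp [0.4193 0.3572 0.1223] z [ 0.486  0.031 -0.873] y [-0.061  0.998  0.001] yawdeg 3.5 F [ 1.   0.3 -4.9] gap 0.0157 q [-0.77  0.37 -0.34  2.22  1.15  0.6  -0.42]
```

Still carried; expected touch at z ≈ 0.1197.

Call:
{"op": "carry_out", "data": {"rows": [{"delta_pos": [0, 0, -1], "rot": [0, 0, 0], "gripper": 255}, {"delta_pos": [0, 0, -1], "rot": [0, 0, 0], "gripper": 255}, {"delta_pos": [0, 0, -0.7], "rot": [0, 0, 0], "gripper": 255}, {"delta_pos": [0, 0, 0], "rot": [0, 0, 0], "gripper": 255}, {"delta_pos": [0, 0, 0], "rot": [0, 0, 0], "gripper": 255}]}}

```text
time_s: 21.58
tcp_pos: [0.4192, 0.3573, 0.1197]
orientation: [-0.08, 2.632, 0.022]
force: [-1.3, 0.4, -1.2]
finger_gap: 0.016
```

```bash
python3 log.py
```

```text
t 21.57 tcp [0.4192 0.3573 0.1197] z [ 0.486  0.031 -0.873] y [-0.061  0.998  0.001] yawdeg 3.52 F [-1.3  0.4 -1.2] gap 0.016 q [-0.77  0.37 -0.34  2.22  1.16  0.6  -0.43]
```

Call:
{"op": "carry_out", "data": {"rows": [{"delta_pos": [0, 0, 0], "rot": [0, 0, 0], "gripper": 200}, {"delta_pos": [0, 0, 0], "rot": [0, 0, 0], "gripper": 100}, {"delta_pos": [0, 0, 0], "rot": [0, 0, 0], "gripper": 0}, {"delta_pos": [0, 0, 0], "rot": [0, 0, 0], "gripper": 0}, {"delta_pos": [0, 0, 0], "rot": [0, 0, 0], "gripper": 0}, {"delta_pos": [-5, 0, 9], "rot": [0, 0, 0], "gripper": 0}, {"delta_pos": [-10, -0.5, 18], "rot": [0, 0, 0], "gripper": 0}, {"delta_pos": [-10, -0.5, 18], "rot": [0, 0, 0], "gripper": 0}, {"delta_pos": [-10, -0.5, 25], "rot": [0, 0, 0], "gripper": 0}, {"delta_pos": [0, 0, 35], "rot": [0, 0, 0], "gripper": 0}, {"delta_pos": [0, 0, 40], "rot": [0, 0, 0], "gripper": 0}, {"delta_pos": [0, 0, 40], "rot": [0, 0, 0], "gripper": 0}, {"delta_pos": [0, 0, 20], "rot": [0, 0, 0], "gripper": 0}, {"delta_pos": [0, 0, 0], "rot": [0, 0, 0], "gripper": 0}]}}

```text
time_s: 23.32
tcp_pos: [0.3841, 0.3563, 0.3265]
orientation: [-0.08, 2.63, 0.026]
force: [0.2, -0.1, -1.3]
finger_gap: 0.0877
```

```bash
python3 log.py; python3 - <<'E'
from ik import *
from h import ctrl
s=ctrl.read_state();R=Rot.from_rotvec(s['orientation'])
print(np.degrees((tgt(np.radians(3.14),0)*R.inv()).as_rotvec()).round(2),np.array([446.5,-360,340])-1e3*s['tcp_pos'])
E
```

```text
t 23.32 tcp [0.3841 0.3563 0.3265] z [ 0.488  0.033 -0.872] y [-0.062  0.998  0.004] yawdeg 3.53 F [ 0.2 -0.1 -1.3] gap 0.0877 q [-0.68  0.02 -0.45  2.06  0.59  0.89  0.16]
[-1.91 29.22 -0.32] [  62.42528316 -716.2845894    13.51197204]
```

Call:
{"op": "carry_out", "data": {"rows": [{"delta_pos": [5, -10, 10], "rot": [-0.2, 3, 0], "gripper": 0}, {"delta_pos": [12, -30, 4], "rot": [-0.3, 5, 0], "gripper": 0}, {"delta_pos": [15, -45, 0], "rot": [-0.4, 6, -0.1], "gripper": 0}, {"delta_pos": [15, -45, 0], "rot": [-0.4, 6, -0.1], "gripper": 0}, {"delta_pos": [15, -45, 0], "rot": [-0.4, 5.2, -0.1], "gripper": 0}, {"delta_pos": [15, -50, 0], "rot": [-0.2, 4, 0], "gripper": 0}, {"delta_pos": [5, -50, 0], "rot": [0, 0, 0], "gripper": 0}, {"delta_pos": [0, -50, 0], "rot": [0, 0, 0], "gripper": 0}, {"delta_pos": [0, -50, 0], "rot": [0, 0, 0], "gripper": 0}, {"delta_pos": [0, -50, 0], "rot": [0, 0, 0], "gripper": 0}, {"delta_pos": [0, -50, 0], "rot": [0, 0, 0], "gripper": 0}, {"delta_pos": [0, -50, 0], "rot": [0, 0, 0], "gripper": 0}, {"delta_pos": [-5, -50, 0], "rot": [0, 0, 0], "gripper": 0}, {"delta_pos": [-5, -50, 0], "rot": [0, 0, 0], "gripper": 0}, {"delta_pos": [-5, -50, 0], "rot": [0, 0, 0], "gripper": 0}, {"delta_pos": [-5, -31, 0], "rot": [0, 0, 0], "gripper": 0}, {"delta_pos": [0, -10, 0], "rot": [0, 0, 0], "gripper": 0}, {"delta_pos": [0, 0, 0], "rot": [0, 0, 0], "gripper": 0}, {"delta_pos": [0, 0, 0], "rot": [0, 0, 0], "gripper": 0}]}}

```text
time_s: 25.7
tcp_pos: [0.4469, -0.3586, 0.3381]
orientation: [0.092, -3.138, 0.002]
force: [0.1, -0.8, 0.5]
finger_gap: 0.0879
```

```bash
python3 log.py; python3 - <<'E'
from h import *
C=cams()
print([round(float(d['confidence']),2) for d in ctrl.outline_of('side','articulator')],[int(v) for v in ctrl.outline_of('side','articulator')[0]['bbox']])
a=C['side']['image'][100:300,140:340];b=C['top']['image'][160:330,110:310]
cv2.imwrite('pics/m2.png',np.hstack([cv2.resize(v,(400,400),interpolation=2) for v in(a,b)])[:,:,::-1])
for n in C:
    m=mask(n,'carton');p=np.argwhere(m>0);print(n,'carton bbox',p.min(0),p.max(0))
E
```

```text
t 25.7 tcp [ 0.4469 -0.3586  0.3381] z [-0.002 -0.001 -1.   ] y [-0.059  0.998 -0.001] yawdeg 3.36 F [ 0.1 -0.8  0.5] gap 0.0879 q [ 0.29  0.24  0.34  1.7  -0.08  1.22  2.28]
[0.79, 0.26] [181, 133, 236, 195]
side carton bbox [301 370] [399 444]
top carton bbox [227 451] [265 485]
```

View pics/m2.png

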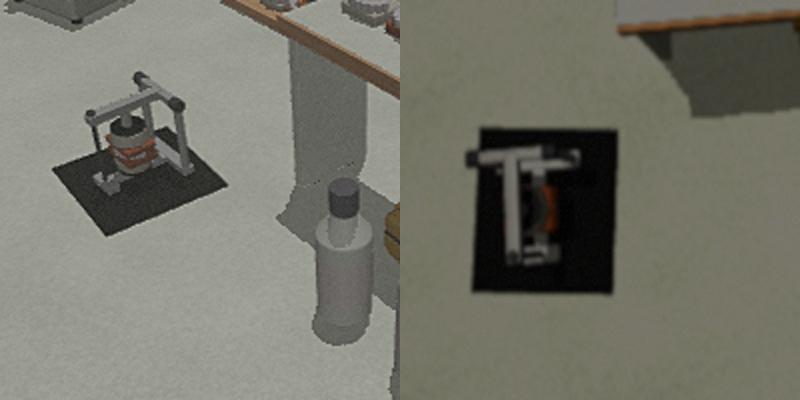

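```bash
python3 - <<'E'
from h import *
C=cams();m=[.4534,.3581]
P,e=tri(C['side'],(185,157.5),C['top'],(166,269.2));o=P[:2]+.049*np.array([.998,.06]);print('pin',P,e,'origin',o,'off mm',(o-m)*1e3)
m2,f=fit(C,{'top':mask('top','mat')},lambda p:place(box(-.09,.09,-.09,.09,0,.004),p),[.45,.36,0],[.02,.02,.1]);print('mat again',m2,f)
E
```

```text
pin [0.40374055 0.35654622 0.12322594] [0.2, 0.2] origin [0.45264255 0.35948622] off mm [-0.75745063  1.38622403]
mat again [ 0.45277654  0.3573711  -0.04127857] 0.3247627739979181
```

Call:
{"op": "carry_out", "data": {"rows": [{"delta_pos": [0, -1, -20], "rot": [0, 0, 0], "gripper": 0}, {"delta_pos": [0, 0, -40], "rot": [0, 0, 0], "gripper": 0}, {"delta_pos": [0, 0, -40], "rot": [0, 0, 0], "gripper": 0}, {"delta_pos": [0, 0, -35], "rot": [0, 0, 0], "gripper": 0}, {"delta_pos": [0, 0, -30], "rot": [0, 0, 0], "gripper": 0}, {"delta_pos": [0, 0, -20], "rot": [0, 0, 0], "gripper": 0}, {"delta_pos": [0, 0, -6], "rot": [0, 0, 0], "gripper": 0}, {"delta_pos": [0, 0, 0], "rot": [0, 0, 0], "gripper": 0}, {"delta_pos": [0, 0, 0], "rot": [0, 0, 0], "gripper": 120}, {"delta_pos": [0, 0, 0], "rot": [0, 0, 0], "gripper": 160}, {"delta_pos": [0, 0, 0], "rot": [0, 0, 0], "gripper": 255}, {"delta_pos": [0, 0, 0], "rot": [0, 0, 0], "gripper": 255}, {"delta_pos": [0, 0, 0], "rot": [0, 0, 0], "gripper": 255}], "grip_force": 25}}

```text
time_s: 27.78
tcp_pos: [0.4465, -0.3612, 0.1478]
orientation: [0.089, -3.139, 0.003]
force: [-1.4, 2.8, 4.8]
finger_gap: 0.0604
```

```bash
python3 log.py
```

```text
t 27.77 tcp [ 0.4465 -0.3612  0.1478] z [-0.001 -0.002 -1.   ] y [-0.056  0.998 -0.002] yawdeg 3.23 F [-1.4  2.8  4.8] gap 0.0604 q [ 0.34  0.44  0.3   1.91 -0.17  0.82  2.35]
```

Call:
{"op": "carry_out", "data": {"rows": [{"delta_pos": [0, 0, 10], "rot": [0, 0, 0], "gripper": 255}, {"delta_pos": [0, 0, 30], "rot": [0, 0, 0], "gripper": 255}, {"delta_pos": [0, 0, 40], "rot": [0, 0, 0], "gripper": 255}, {"delta_pos": [0, 0, 40], "rot": [0, 0, 0], "gripper": 255}, {"delta_pos": [0, 0, 40], "rot": [0, 0, 0], "gripper": 255}, {"delta_pos": [0, 10, 25], "rot": [0, 0, 0], "gripper": 255}, {"delta_pos": [0, 25, 5], "rot": [0, 0, 0], "gripper": 255}, {"delta_pos": [0, 40, 0], "rot": [0, 0, 0], "gripper": 255}, {"delta_pos": [0, 50, 0], "rot": [0, 0, 0], "gripper": 255}, {"delta_pos": [0, 50, 0], "rot": [0, 0, 0], "gripper": 255}, {"delta_pos": [0, 50, 0], "rot": [0, 0, 0], "gripper": 255}, {"delta_pos": [0, 50, 0], "rot": [0, 0, 0], "gripper": 255}, {"delta_pos": [0, 50, 0], "rot": [0, 0, 0], "gripper": 255}, {"delta_pos": [0, 50, 0], "rot": [0, 0, 0], "gripper": 255}, {"delta_pos": [0, 40, 0], "rot": [0, 0, 0], "gripper": 255}, {"delta_pos": [0, 35, 0], "rot": [0, 0, 0], "gripper": 255}, {"delta_pos": [0, 24, 0], "rot": [0, 0, 0], "gripper": 255}, {"delta_pos": [0, 0, 0], "rot": [0, 0, 0], "gripper": 255}, {"delta_pos": [0, 0, 0], "rot": [0, 0, 0], "gripper": 255}]}}

```text
time_s: 30.15
tcp_pos: [0.4459, 0.1113, 0.3369]
orientation: [0.087, -3.137, 0.006]
force: [-0.4, -0.7, -5.9]
finger_gap: 0.0597
```

```bash
python3 log.py
```

```text
t 30.15 tcp [0.4459 0.1113 0.3369] z [-0.003 -0.004 -1.   ] y [-0.055  0.998 -0.004] yawdeg 3.16 F [-0.4 -0.7 -5.9] gap 0.0597 q [-0.29  0.04 -0.09  1.92  0.01  1.19  1.24]
```

Target (0.522, 0.113, 0.141): lower and go forward.

Call:
{"op": "carry_out", "data": {"rows": [{"delta_pos": [0, 1, -20], "rot": [0, 0, 0], "gripper": 255}, {"delta_pos": [5, 0.5, -40], "rot": [0, 0, 0], "gripper": 255}, {"delta_pos": [10, 0, -40], "rot": [0, 0, 0], "gripper": 255}, {"delta_pos": [20, 0, -30], "rot": [0, 0, 0], "gripper": 255}, {"delta_pos": [20, 0, -25], "rot": [0, 0, 0], "gripper": 255}, {"delta_pos": [15, 0, -15], "rot": [0, 0, 0], "gripper": 255}, {"delta_pos": [6, 0, -10], "rot": [0, 0, 0], "gripper": 255}, {"delta_pos": [0, 0, -8], "rot": [0, 0, 0], "gripper": 255}, {"delta_pos": [0, 0, -5], "rot": [0, 0, 0], "gripper": 255}, {"delta_pos": [0, 0, -3], "rot": [0, 0, 0], "gripper": 255}, {"delta_pos": [0, 0, 0], "rot": [0, 0, 0], "gripper": 255}, {"delta_pos": [0, 0, 0], "rot": [0, 0, 0], "gripper": 255}]}}

```text
time_s: 31.65
tcp_pos: [0.5224, 0.1142, 0.1419]
orientation: [0.089, -3.139, 0.003]
force: [0.0, 0.5, -6.7]
finger_gap: 0.0602
```

```bash
python3 log.py
```

```text
t 31.65 tcp [0.5224 0.1142 0.1419] z [-0.001 -0.002 -1.   ] y [-0.056  0.998 -0.002] yawdeg 3.23 F [ 0.   0.5 -6.7] gap 0.0602 q [-0.27  0.38 -0.07  1.98  0.04  0.79  1.26]
```

Call:
{"op": "carry_out", "data": {"rows": [{"delta_pos": [0, -1, -1], "rot": [0, 0, 0], "gripper": 255}, {"delta_pos": [0, 0, -1], "rot": [0, 0, 0], "gripper": 255}, {"delta_pos": [0, 0, 0], "rot": [0, 0, 0], "gripper": 255}, {"delta_pos": [0, 0, 0], "rot": [0, 0, 0], "gripper": 200}, {"delta_pos": [0, 0, 0], "rot": [0, 0, 0], "gripper": 0}, {"delta_pos": [0, 0, 0], "rot": [0, 0, 0], "gripper": 0}, {"delta_pos": [0, 0, 0], "rot": [0, 0, 0], "gripper": 0}, {"delta_pos": [0, 0, 15], "rot": [0, 0, 0], "gripper": 0}, {"delta_pos": [0, 0, 30], "rot": [0, 0, 0], "gripper": 0}, {"delta_pos": [0, 0, 40], "rot": [0, 0, 0], "gripper": 0}, {"delta_pos": [-10, 0, 40], "rot": [0, 0, 0], "gripper": 0}, {"delta_pos": [-30, 0, 40], "rot": [0, 0, 0], "gripper": 0}, {"delta_pos": [-30, 30, 20], "rot": [0, 0, 0], "gripper": 0}, {"delta_pos": [0, 30, 0], "rot": [0, 0, 0], "gripper": 0}, {"delta_pos": [0, 20, 0], "rot": [0, 0, 0], "gripper": 0}, {"delta_pos": [0, 0, 0], "rot": [0, 0, 0], "gripper": 0}, {"delta_pos": [0, 0, 0], "rot": [0, 0, 0], "gripper": 0}]}}

```text
time_s: 33.78
tcp_pos: [0.4524, 0.1921, 0.3248]
orientation: [0.087, -3.139, 0.004]
force: [-0.2, 0.1, 0.1]
finger_gap: 0.0879
```

```bash
python3 - <<'E'
from h import *
st();C=cams()
cv2.imwrite('pics/end.png',np.hstack([cv2.resize(v,(400,400),interpolation=2) for v in(C['side']['image'][100:300,160:420],C['top']['image'][110:320,130:420])])[:,:,::-1])
def both(q):return {n:mask(n,q) for n in C}
p,f=fit(C,both('carton'),lambda p:place(box(-.043,.043,-.03,.03,0,.158),p),[.52,.114,.05],[.02,.02,.1]);print('carton',p.round(4),f)
p,f=fit(C,both('bottle'),lambda p:place(cyl([(.032,0),(.032,.115),(.016,.146),(.016,.178)]),[*p,0]),[.52,-.015],[.01,.01]);print('bottle',p.round(4),f)
p,f=fit(C,both('canister'),lambda p:place(cyl([(.034,0),(.034,.124),(.031,.156)]),[*p,0]),[.53,-.14],[.01,.01]);print('can',p.round(4),f)
E
```

```text
t 33.77 tcp [0.4524 0.1921 0.3248] z [-0.002 -0.003 -1.   ] y [-0.055  0.998 -0.003] yawdeg 3.17 F [-0.2  0.1  0.1] gap 0.0879 q [-0.39  0.11 -0.16  1.87  0.02  1.17  1.08]
carton [0.5211 0.1122 0.0874] 0.15306295062977004
bottle [ 0.5212 -0.0163] 0.233366630598018
can [ 0.5353 -0.1404] 0.20523296929574653
```

View pics/end.png

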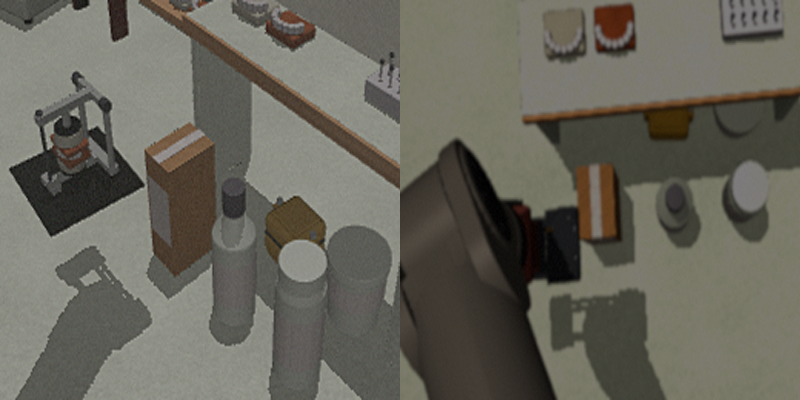

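All the stock is standing: carton at about (172,200) in the left panel, back in its place; articulator upright on the mat at about (75,140). The arm is clear of everything.

```bash
python3 -c "
from plant import ctrl
print(ctrl.close_job())"
```

```text
the job is handed in; nothing more can be done
None
```

The job is done and handed in at about 34 s of the 72 s allowed. I moved the carton to the tile and took the articulator out by its upper bow, with the gripper tilted about 29°. I set it down on the mat and then put the carton back where it stood.

**Last checks:**
- **Articulator:** it stands upright and released, with its centre about 2 mm from the mat's centre. That is from a two-view measurement taken just after release; in the last picture it is still standing there.
- **Carton, bottle and canister:** each measures within about 2 mm of where it started. The carton's yaw fit read 0.087 rad against 0.056 at the start, although the gripper released it at the same angle it was picked up. I take that as fit noise.
- **Flask and tub:** both look upright and in place in the last picture; I did not measure them again.
- **Shelf and robot:** no force above about 7 N showed at the end of any move, so I saw no sign of a bump. The arm is clear of everything, with its force reading near zero.

**What disagreed:**
- The three yaw readings of the articulator under the shelf ran from 0.03 to 0.12 rad. I used 0.06 and the grasp worked.
- One rough reading of the articulator's crossbar during the carry was about 17 mm off in y. I put that down to misreading its end in the picture, and the check after release came out fine.
- I viewed 11 pictures, one over the budget of 10.

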